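Switch the outlet selector to the spout over the flask

TASK

The outlet selector on the bench is parked. Pull its sprung T-bar knob up out of its notch, turn it until the pointer faces the spout that has the conical flask under it, and let it snap fully down into that notch; then let go. Leave the flask and the beakers standing where they are.

Things in the scene. Friction and masses are not known exactly. Their poses are not given: they have to be found in the camera images.
- selector_base (a point): Centre of the underside of the outlet selector, a fixed metal stand: foot 112 mm across, column 52, head 124 mm across with its top 160 mm above the bench; a rim on it, 38 to 52 mm from the axis, rises to 173 mm and has five notches 17 mm wide. x points to the stand's back (inlet tail, 95 mm long), z up; the parked direction with a blank plug is -x. Four spouts fan out from the head.
- selector (a joint): Angle of the knob about the vertical axis, rad, anticlockwise from above positive; 0 = parked, where it starts (pointer along the stand's -x; at q it points along (-cos q, -sin q)). Outlet notches at -1.326, -0.663, 0.663, 1.326; end stops +-1.42. Play in a notch +-0.08; the round-ended tooth drops in if let go within about 0.1 of the middle. Turns easily (0.03 N m) once lifted.
- plunger (a joint): How far the knob is pulled up against its spring, m: 0 = fully down, tooth in a notch; 0.025 = upper stop. The tooth (10 mm thick, 45 mm from the axis) is clear of the 13 mm high rim above 0.013. Pull about 6.5 N at the bottom, 11.5 N at the top; the spring pulls it down when let go.
- bar_centre (a point): Centre of the black T-bar handle, on the turning axis, 222 mm above the bench when down. Bar 90 mm long, 18 wide, 28 high, on a 20 mm stem, with 24 mm free height between bar and pointer plate. x lies along the bar, away from the pointer's nose; z up. Turns and lifts with the knob.
- pointer_reach (a point): A point in the air in front of the pointer, 150 mm from the turning axis, straight ahead of the nose of the black pointer plate under the T-bar (20 mm wide, nose 80 mm from the axis, lying along the bar). With the knob in an outlet's notch it lies directly above that outlet's spout mouth.
- conical_flask_centre (a point): Half-way up the conical glass flask (67 mm across at the bottom, narrow neck, 108 mm high), loose, standing upright under one of the four spouts, within 6 mm of below its mouth.
- outlet0 (a point): Mouth of the spout whose notch is at selector angle -1.326 rad: 76 degrees clockwise (seen from above) from the parked direction, 150 mm from the axis, 115 mm above the bench.
- outlet1 (a point): Mouth of the spout whose notch is at selector angle -0.663 rad: 38 degrees clockwise (seen from above) from the parked direction, 150 mm from the axis, 115 mm above the bench.
- outlet2 (a point): Mouth of the spout whose notch is at selector angle 0.663 rad: 38 degrees anticlockwise (seen from above) from the parked direction, 150 mm from the axis, 115 mm above the bench.
- outlet3 (a point): Mouth of the spout whose notch is at selector angle 1.326 rad: 76 degrees anticlockwise (seen from above) from the parked direction, 150 mm from the axis, 115 mm above the bench.
- beaker_a_centre (a point): Half-way up one of three alike small glass beakers (79 mm across, 88 mm high), loose, standing under one of the other spouts.
- beaker_b_centre (a point): Half-way up one of three alike small glass beakers (79 mm across, 88 mm high), loose, standing under one of the other spouts.
- beaker_c_centre (a point): Half-way up one of three alike small glass beakers (79 mm across, 88 mm high), loose, standing under one of the other spouts.

How it is judged:
On the way:
1. the knob is pulled up clear of its notch (value of joint plunger above 0.012 m), for 0.1 s.
At the end, for the whole second after the job is handed in: The knob is down in its notch (raised less than 3 mm) and at rest, the point 150 mm out along the pointer is within 35 mm (seen from above) of the flask's centre, and flask and beakers stand within 30 mm of where they began (value of joint plunger below 0.003 m and horizontal distance between pointer_reach and conical_flask_centre below 0.035 m and velocity of joint selector between -0.1 and 0.1 rad/s and distance of each of conical_flask_centre, beaker_a_centre, beaker_b_centre, beaker_c_centre from where it was at the start of the episode below 0.03 m); the robot touches nothing.
It fails at once if the flask or a beaker is tipped or pushed away (angle between any of conical_flask_centre, beaker_a_centre, beaker_b_centre, beaker_c_centre's own z axis and vertical above 0.35 rad or distance of any of conical_flask_centre, beaker_a_centre, beaker_b_centre, beaker_c_centre from where it was at the start of the episode above 0.03 m).
It fails at once if the knob is forced round between notches while it is down (value of joint plunger below 0.005 m and (value of joint selector between -1.1 and -0.89 rad or value of joint selector between -0.45 and -0.22 rad or value of joint selector between 0.22 and 0.45 rad or value of joint selector between 0.89 and 1.1 rad)).
It also fails if it takes over 32 s, if anything falls off the work surface, if the arm or the gripper's body presses on something with over 40 N, if the wrist force passes 120 N, or if a joint passes its speed limit or range.

ROBOT

A 7-joint arm with a two-finger parallel gripper is mounted at the origin on a cart in front of the work surface, level with it; the furniture and walls round the work are solid. World frame = base frame: x ahead of the robot, y to its left, z up, the work surface at z = 0. Lengths are in m, angles in rad, forces in N, time in s.
With the tool pointing down it reaches from about 0.375 to 0.925 m from the base axis. Payload 3.1 kg.
Tool frame: the origin (TCP) lies on the centre line of the jaws, within the pads' length; the fingertips stand 11 mm ahead of it and the grasp point (between the pads) lies 8 mm behind it; z points along the fingers, y is the direction in which the jaws open and shut (so a half turn about z gives the same grasp; the last joint's range is limited). The gripper opens to 85 mm and grips with 20 to 120 N. Pads are 22 mm wide; open, the fingers measure 114 mm over their backs; the gripper's body (76 mm by 85 mm) begins 54 mm behind the grasp point. The pads swing forward as they close: fully open they stand 13 mm farther back than shut.
Start: joints at [1.184, 0.383, 0.044, 1.598, -0.018, 1.161, -0.05], TCP at [0.185, -0.623, 0.242] pointing down, gripper open.
Joint ranges: [-2.61, 2.61], [-0.41, 2.15], [-1.48, 1.57], [0, 2.5], [-1.57, 4.71], [0.05, 1.97], [-2.85, 2.85]. Speed limits (rad/s): [2.79, 2.79, 3.14, 3.14, 3.14, 3.14, 3.14].

INTERFACE

Orientations are given as a unit quaternion [w, x, y, z].
In Python, from station import * gives the robot as it stands. The module is installed in compiled form; this text tells all that it offers.
- The arm moves only by the shell command python3 -m handwheel 'ROWS'. ROWS is a JSON object of lists of equal length, an entry for each row: "dr": the turn, a rotation vector about the tool's x, y, z as a fraction of full scale, a list of three; "delta_pos": the shift along the tool's x, y, z as a fraction of full scale, a list of three; "fingers": the finger opening in mm, from 0 to 85.4. A call has 1 to 20 rows; each row shifts and turns the pose as measured when the row begins, along the tool's axes as they then stand; what a row does not reach is not made up. Full scale, the value 1, is 2 cm for a shift and 90 degrees for a turn. A row lasts 1/8 s, in which the tool goes at most 62.5 mm and 10.7 degrees, less where a joint would pass 70% of its speed; a pose out of reach is approached as far as the arm can. A call with a number of a shift or a turn outside -1 to 1 is refused whole. A call with a gripper value outside its range is refused whole. The fingers move at their own pace and stop on an object; the grip force is fixed at half the most. Time passes only in rows, so rows that do not move let the fingers close. It gives the time, the measured TCP pose, the force and the opening at its end, in the units of the state.
- get_obs(): the state, without advancing time (a new reading comes with each control period).
- capture(name): name is "side" or "top"; returns the picture (420x560x3 uint8, red, green, blue); there is no depth.
- get_calibration(name): a dict with "K" (3x3 intrinsics, pixels), "R" (3x3) and "t" (3): a world point X has camera coordinates R X + t. Camera axes: x right, y down, z forward; pixel columns grow to the right and rows downward; lengths in m; the calibration is good to about 2 mm. A picture is of the moment at which its call begins. get_calibration takes no time and is no camera call.
- hand_in(): hands the job in, once; it reports no verdict.
Trained networks look in the newest picture that a camera, given by its name, has taken for a name from the list of things; names that differ only in an ending like _2 or _b are one class to them, and where a whole thing is asked for, a point or a joint stands for the part that bears it (a point fixed in the world has none). Each returns a list of dicts, best first, with "conf" (0 to 1); they miss things now and then, are a little off and sometimes report something else, mostly with a low value. They report only what shows in the picture. A call takes as long as a camera call.
- find_in(camera, query): "point" ([x, y, z] in m, in world coordinates, good to about 4 mm: the middle of the surface that is visible of it).
- masks_of(camera, query): "mask" (420x560 bool, what is visible of it).
- landmark_of(camera, query): "point" ([x, y, z] in m, in world coordinates, good to about 4 mm: a listed point, or the origin of a listed thing).
The state is a dict: "t": time; "joints": joint angles; "joint_velocities": joint speeds; "effort": joint torques, N m; "tool_pos": TCP position; "orientation": TCP orientation; "force": force on the tool from outside, world axes, zero at the start; "torque": the same for the moment, N m; "finger_gap": finger opening in m.
Only numpy, scipy, OpenCV 4.12 (cv2) and the standard library are available. Lean on these libraries where they do the work, as an engineer would, in place of code of your own. Each camera call takes 0.05 s, during which the arm holds its last target.

## Working session

There is one attempt and no reset: what is moved stays moved. The work goes in short steps, Python scripts to look and compute and a shell command to move; the robot and the scene stay as the last step left them, time stands still between calls to the robot, and variables do not carry over. Pictures are saved under pics/ and viewed, and the job is handed in when it is done.

```bash
mkdir -p pics; python3 - <<'E'
from station import *
import cv2, numpy as np
o=get_obs(); print({k:np.round(v,3).tolist() for k,v in o.items()})
for c in ("side","top"):
    im=capture(c); cv2.imwrite(f"pics/{c}0.png",im[:,:,::-1])
    for q in ("selector_base","bar_centre","pointer_reach","conical_flask_centre","beaker_a_centre","outlet0","outlet1","outlet2","outlet3"):
        print(c,q,[(np.round(d["point"],3).tolist(),round(d["conf"],2)) for d in landmark_of(c,q)][:4])
E
```

```text
{'t': 0.0, 'joints': [1.184, 0.384, 0.044, 1.6, -0.018, 1.161, -0.05], 'joint_velocities': [0.0, -0.001, 0.001, 0.001, -0.001, -0.0, 0.001], 'effort': [-0.0, -43.347, 1.024, -24.951, 0.01, 0.011, 0.0], 'tool_pos': [0.185, -0.622, 0.241], 'orientation': [-0.001, 0.99, 0.144, -0.0], 'force': [-0.095, 0.582, 0.297], 'torque': [0.027, 0.003, -0.001], 'finger_gap': 0.086}
side selector_base [([0.451, -0.063, 0.043], 0.65), ([0.587, -0.014, -0.001], 0.62)]
side bar_centre [([0.586, -0.018, 0.221], 0.65), ([0.589, -0.016, 0.001], 0.34)]
side pointer_reach []
side conical_flask_centre [([0.499, -0.138, 0.056], 0.66), ([0.505, -0.134, 0.115], 0.17)]
side beaker_a_centre [([0.511, 0.116, 0.044], 0.95)]
side outlet0 [([0.511, 0.117, 0.115], 0.73), ([0.609, 0.134, 0.116], 0.7), ([0.5, -0.133, 0.118], 0.68), ([0.446, -0.052, 0.114], 0.66)]
side outlet1 [([0.511, 0.117, 0.115], 0.73), ([0.609, 0.134, 0.116], 0.7), ([0.5, -0.133, 0.118], 0.68), ([0.446, -0.052, 0.114], 0.66)]
side outlet2 [([0.511, 0.117, 0.115], 0.73), ([0.609, 0.134, 0.116], 0.7), ([0.5, -0.133, 0.118], 0.68), ([0.446, -0.052, 0.114], 0.66)]
side outlet3 [([0.511, 0.117, 0.115], 0.73), ([0.609, 0.134, 0.116], 0.7), ([0.5, -0.133, 0.118], 0.68), ([0.446, -0.052, 0.114], 0.66)]
top selector_base [([0.587, -0.014, 0.0], 0.81)]
top bar_centre [([0.59, -0.014, 0.224], 0.75)]
top pointer_reach []
top conical_flask_centre [([0.503, -0.138, 0.052], 0.77)]
top beaker_a_centre [([0.515, 0.113, 0.044], 0.57)]
top outlet0 [([0.609, 0.133, 0.121], 0.89), ([0.497, -0.138, 0.119], 0.67), ([0.51, 0.116, 0.111], 0.56)]
top outlet1 [([0.609, 0.133, 0.121], 0.89), ([0.497, -0.138, 0.119], 0.67), ([0.51, 0.116, 0.111], 0.56)]
top outlet2 [([0.609, 0.133, 0.121], 0.89), ([0.497, -0.138, 0.119], 0.67), ([0.51, 0.116, 0.111], 0.56)]
top outlet3 [([0.609, 0.133, 0.121], 0.89), ([0.497, -0.138, 0.119], 0.67), ([0.51, 0.116, 0.111], 0.56)]
```

View pics/side0.png

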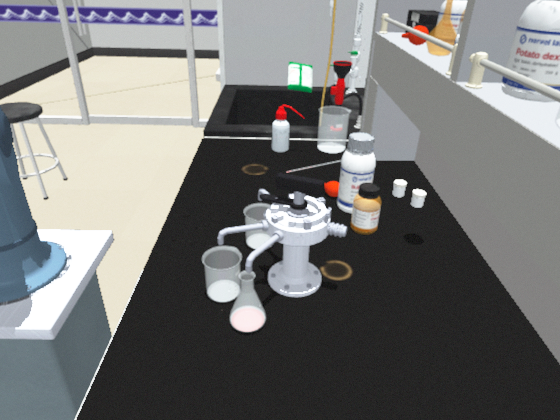

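View pics/top0.png

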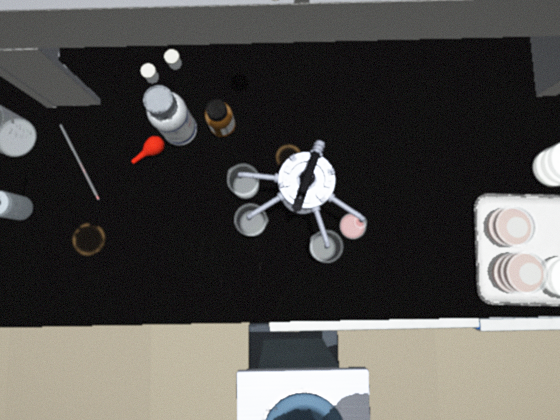

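```bash
python3 - <<'E'
import numpy as np
c=np.array([.588,-.0155])
for n,p in dict(f=(.501,-.137),o1=(.4985,-.1355),o2=(.446,-.052),o3=(.5105,.1165),o4=(.609,.1335)).items():
    d=np.array(p)-c; print(n,np.degrees(np.arctan2(d[1],d[0])),np.hypot(*d))
E
```

```text
f -125.60453398043312 0.14943644133878456
o1 -126.71680307495139 0.14970053440118375
o2 -165.58463366491546 0.1466159950346482
o3 120.41809893865782 0.1530694286916888
o4 81.97759635267249 0.15047258886587953
```

Knob axis is about (0.588, -0.0155). The spouts lie at -127°, -165°, 120° and 82°, so parked is about 157.6°. The flask is under outlet3 (q = +1.326), which means a 76° anticlockwise turn. I'll move towards it above everything else.

```bash
python3 -m handwheel '{"delta_pos":[[0,0,-1],[0,0,-1],[0,0,-1],[1,-0.83,-1],[1,-0.83,0],[1,-0.83,0],[1,-0.83,0],[1,-0.83,0],[1,-0.83,0],[1,-0.83,0],[1,-0.83,0],[1,-0.83,0],[1,-0.83,0],[1,-0.83,0],[1,-0.83,0],[1,-0.83,0],[1,-0.83,0],[1,-0.83,0],[1,-0.83,0],[1,-0.83,0]],"dr":[[0,0,0],[0,0,0],[0,0,0],[0,0,0],[0,0,0],[0,0,0],[0,0,0],[0,0,0],[0,0,0],[0,0,0],[0,0,0],[0,0,0],[0,0,0],[0,0,0],[0,0,0],[0,0,0],[0,0,0],[0,0,0],[0,0,0],[0,0,0]],"fingers":[85,85,85,85,85,85,85,85,85,85,85,85,85,85,85,85,85,85,85,85]}'
cat > h.py <<'E'
from station import *
import numpy as np
from scipy.spatial.transform import Rotation as R
def rep(target=None,ang=None):
    o=get_obs(); q=o["orientation"]; r=R.from_quat(q,scalar_first=True); M=r.as_matrix()
    a=np.degrees(np.arctan2(M[1,0],M[0,0]))
    print("t",round(o["t"],2),"pos",np.round(o["tool_pos"],4),"xang",round(a,1),"z",np.round(M[:,2],3),"j",np.round(o["joints"],2),"F",np.round(o["force"],1),"T",np.round(o["torque"],2),"gap",round(float(o["finger_gap"]),4))
    if target is not None:
        print("tool delta (fullscale)",np.round(M.T@(np.array(target)-o["tool_pos"])/.02,2))
    if ang is not None:
        c,s=np.cos(np.radians(ang)),np.sin(np.radians(ang))
        G=R.from_matrix(np.array([[c,s,0],[s,-c,0],[0,0,-1.]]))
        print("dr total (fullscale)",np.round((r.inv()*G).as_rotvec()/(np.pi/2),3))
E
python3 -c "
from h import *
rep([.588,-.0155,.30],-22.4)"
```

```text
t: 3.5
tool_pos: [0.4422, -0.2548, 0.3582]
orientation: [0.022, 0.99, 0.139, 0.011]
force: [0.3, -1.6, 0.0]
finger_gap: 0.0848
t 3.5 pos [ 0.4422 -0.2548  0.3582] xang 16.0 z [ 0.028 -0.04  -0.999] j [ 0.72  0.02 -0.3   1.79  0.03  1.29 -0.88] F [ 0.3 -1.6  0. ] T [-0.05  0.04  0.03] gap 0.0848
tool delta (fullscale) [10.27 -9.62  2.63]
dr total (fullscale) [ 0.025 -0.02   0.427]
```

```bash
python3 -m handwheel '{"delta_pos":[[1,-0.94,0.1],[1,-0.94,0.1],[1,-0.94,0.1],[1,-0.94,0.1],[1,-0.94,0.1],[1,-0.94,0.1],[1,-0.94,0.1],[1,-0.94,0.1],[1,-0.94,0.1],[0.5,-0.5,0.1],[0,0,0],[0,0,0],[0,0,0],[0,0,0],[0,0,0]],"dr":[[0,0,0],[0,0,0],[0,0,0],[0,0,0],[0,0,0],[0,0,0],[0,0,0],[0,0,0],[0,0,0],[0,0,0],[0.025,-0.02,0.11],[0,0,0.11],[0,0,0.11],[0,0,0.09],[0,0,0]],"fingers":[85,85,85,85,85,85,85,85,85,85,85,85,85,85,85]}'
python3 - <<'E'
from h import *
import cv2
for c in ("side","top"):
    im=capture(c); cv2.imwrite(f"pics/{c}1.png",im[:,:,::-1])
rep([.588,-.0155,.29],-22.4)
E
```

```text
t: 5.38
tool_pos: [0.5859, -0.0261, 0.3574]
orientation: [0.009, 0.979, -0.201, 0.011]
force: [1.2, 0.3, 0.1]
finger_gap: 0.0848
t 5.47 pos [ 0.586  -0.026   0.3572] xang -23.1 z [ 0.018 -0.021 -1.   ] j [ 0.35  0.21 -0.45  1.6   0.11  1.34 -2.09] F [ 0.2 -0.3  0.6] T [ 0.01  0.03 -0.04] gap 0.0851
tool delta (fullscale) [-0.19 -0.56  3.35]
dr total (fullscale) [ 0.008 -0.016 -0.008]
```

View pics/side1.png

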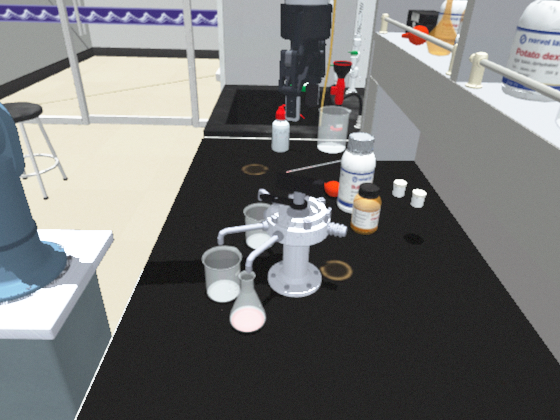

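View pics/top1.png

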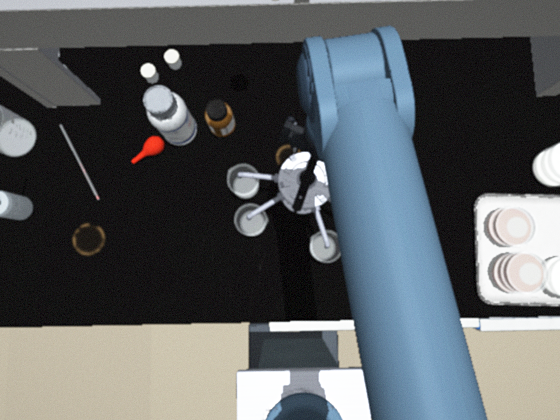

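```bash
python3 - <<'E'
from h import *
for c in ("side","top"):
    k=get_calibration(c)
    for X in ([.586,-.026,.357],[.588,-.0155,.222],[.588,-.0155,0]):
        p=k["K"]@(k["R"]@np.array(X)+k["t"]); print(c,X,p[:2]/p[2])
E
```

```text
side [0.586, -0.026, 0.357] [301.71906263 114.05531739]
side [0.588, -0.0155, 0.222] [298.67523455 184.67621683]
side [0.588, -0.0155, 0] [293.5546057  279.51086453]
top [0.586, -0.026, 0.357] [322.80850422 157.6558303 ]
top [0.588, -0.0155, 0.222] [310.45130015 173.70076486]
top [0.588, -0.0155, 0] [303.78318142 192.31926953]
```

```bash
python3 - <<'E'
import cv2,numpy as np
a=cv2.imread("pics/side0.png")[160:300,220:380]
b=cv2.imread("pics/top0.png")[130:230,250:370]
cv2.imwrite("pics/zs.png",cv2.resize(a,None,fx=5,fy=4,interpolation=cv2.INTER_CUBIC)[:600])
cv2.imwrite("pics/zt.png",cv2.resize(b,None,fx=6,fy=6,interpolation=cv2.INTER_CUBIC))
E
```

```text
(no output)
```

View pics/zs.png

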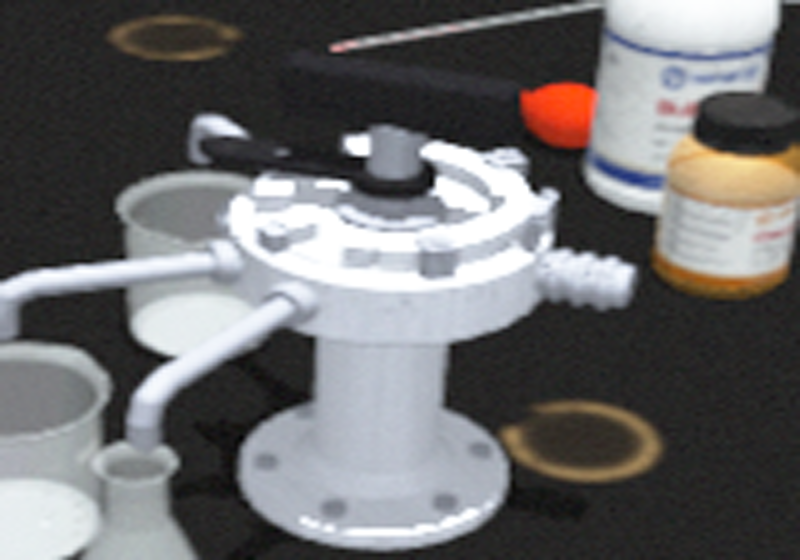

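View pics/zt.png

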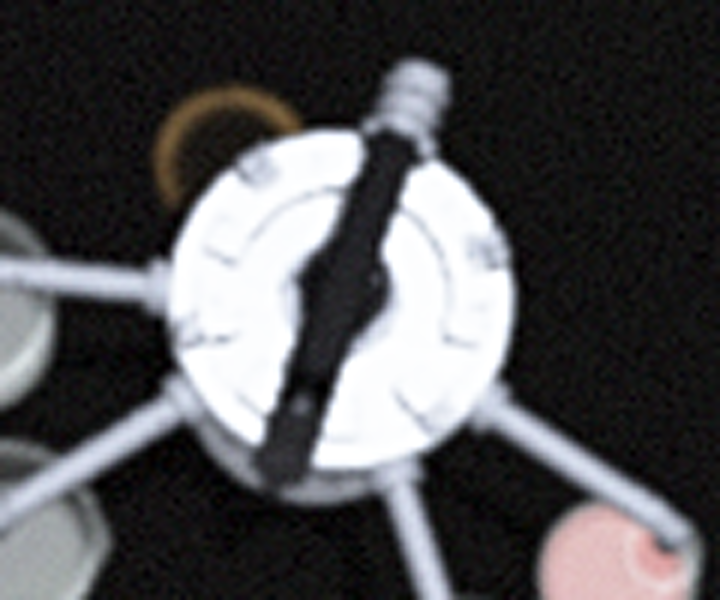

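```bash
cat > ov.py <<'E'
from h import *
import cv2
def ov(x,y,a,name):
    c,s=np.cos(np.radians(a)),np.sin(np.radians(a))
    T=lambda P:np.c_[x+P[:,0]*c-P[:,1]*s, y+P[:,0]*s+P[:,1]*c, P[:,2]]
    rect=lambda x0,x1,w,z:np.array([[x0,-w,z],[x1,-w,z],[x1,w,z],[x0,w,z]])
    th=np.linspace(0,2*np.pi,60)
    circ=lambda r,z:np.c_[r*np.cos(th),r*np.sin(th),0*th+z]
    for cam,(u0,v0,u1,v1),f in (("side",(220,160,380,300),5),("top",(250,130,370,230),6)):
        k=get_calibration(cam); im=cv2.imread(f"pics/{cam}0.png")[v0:v1,u0:u1]
        im=cv2.resize(im,None,fx=f,fy=f,interpolation=cv2.INTER_CUBIC)
        for P,col in ((rect(-.045,.045,.009,.236),(0,255,0)),(rect(-.045,.045,.009,.208),(0,255,255)),(circ(.062,.16),(0,0,255)),(circ(.056,.0),(255,0,0)),(rect(-.08,0,.01,.184),(255,0,255))):
            p=(k["R"]@T(P).T).T+k["t"]; p=(k["K"]@p.T).T; p=p[:,:2]/p[:,2:]
            p=((p-[u0,v0]+.5)*f).astype(np.int32)
            cv2.polylines(im,[p.reshape(-1,1,2)],True,col,1)
        cv2.imwrite(f"pics/{name}_{cam}.png",im[:600])
ov(.588,-.0155,-22.4,"ovA")
E
python3 ov.py
```

```text
(no output)
```

View pics/ovA_side.png

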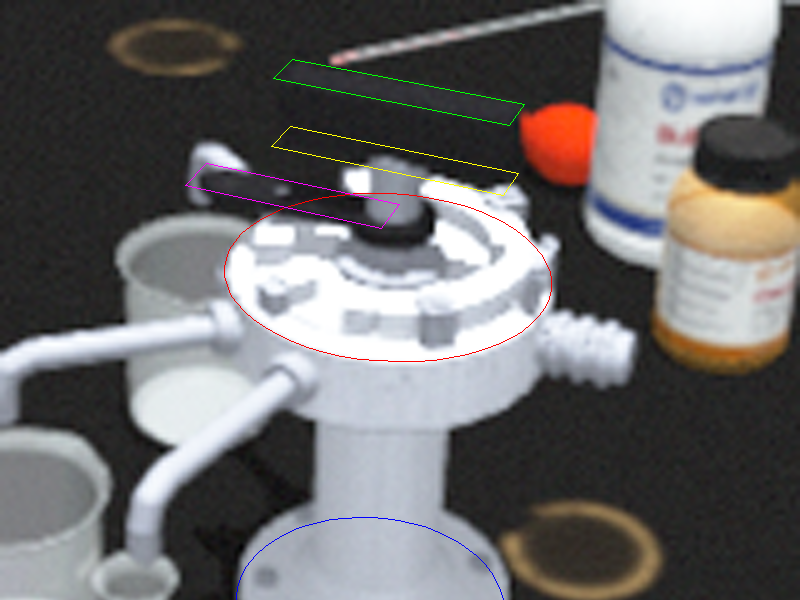

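View pics/ovA_top.png

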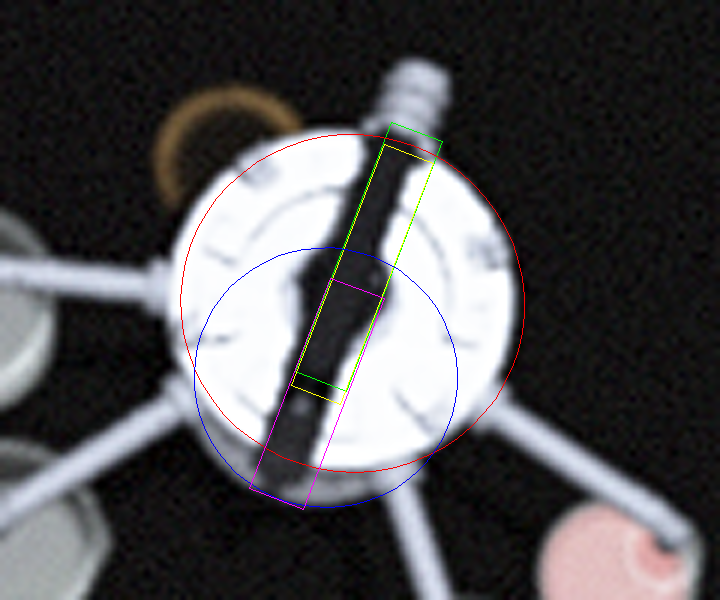

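```bash
sed -i '$d' ov.py; echo 'ov(.590,-.0115,-19.5,"ovB")' >> ov.py; python3 ov.py
```

```text
(no output)
```

View pics/ovB_side.png

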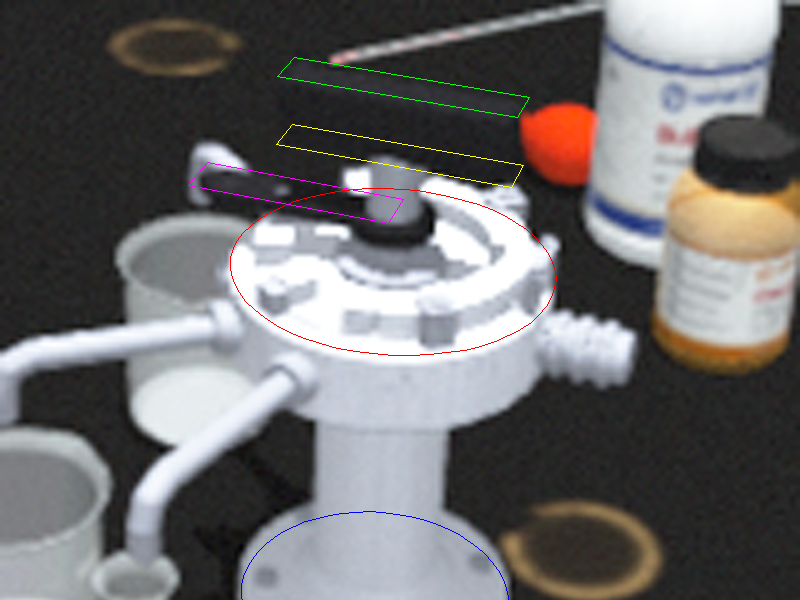

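View pics/ovB_top.png

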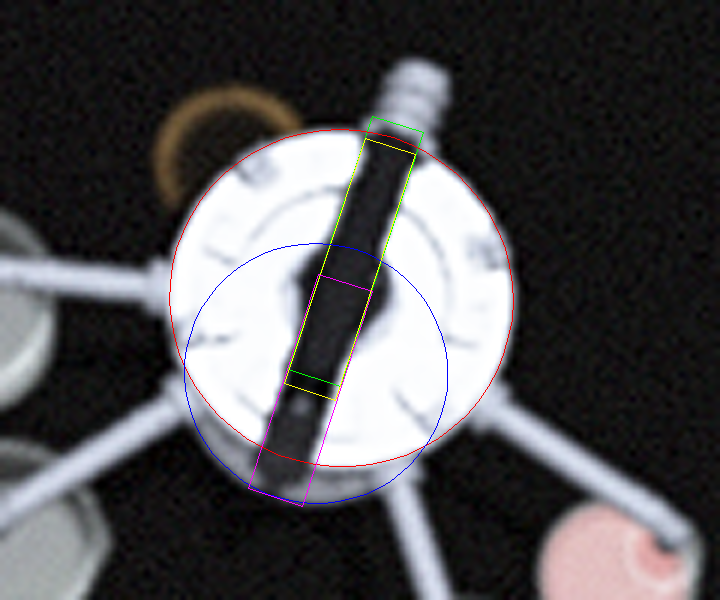

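```bash
python3 -c "
from h import *
rep([.590,-.012,.213],-20.5)"
```

```text
t 5.47 pos [ 0.586  -0.026   0.3572] xang -23.1 z [ 0.018 -0.021 -1.   ] j [ 0.35  0.21 -0.45  1.6   0.11  1.34 -2.09] F [ 0.2 -0.3  0.6] T [ 0.01  0.03 -0.04] gap 0.0851
tool delta (fullscale) [-0.27 -0.81  7.2 ]
dr total (fullscale) [ 0.008 -0.015 -0.029]
```

```bash
python3 -m handwheel '{"delta_pos":[[-0.15,-0.8,0],[0,0,1],[0,0,1],[0,0,1],[0,0,0.3],[0,0,0]],"dr":[[0.008,-0.015,-0.03],[0,0,0],[0,0,0],[0,0,0],[0,0,0],[0,0,0]],"fingers":[85,85,85,85,85,85]}'
python3 -c "
from h import *
rep([.590,-.012,.213],-20.5)"
```

```text
t: 6.22
tool_pos: [0.5882, -0.008, 0.2842]
orientation: [-0.0, 0.985, -0.173, -0.003]
force: [-0.5, 0.3, -0.2]
finger_gap: 0.0853
t 6.22 pos [ 0.5882 -0.008   0.2842] xang -19.9 z [-0.006  0.002 -1.   ] j [ 0.33  0.27 -0.46  1.68  0.13  1.22 -2.07] F [-0.5  0.3 -0.2] T [ 0.01  0.03 -0.03] gap 0.0853
tool delta (fullscale) [0.17 0.16 3.56]
dr total (fullscale) [0.    0.004 0.007]
```

```bash
python3 -m handwheel '{"delta_pos":[[0.17,0.16,0.8],[0,0,0.8],[0,0,0.8],[0,0,0.6],[0,0,0.3]],"dr":[[0,0.004,0],[0,0,0],[0,0,0],[0,0,0],[0,0,0]],"fingers":[85,85,85,85,85]}'
python3 - <<'E'
from h import *
import cv2
im=capture("side"); cv2.imwrite("pics/side2.png",cv2.resize(im[140:260,220:380,::-1],None,fx=5,fy=5,interpolation=cv2.INTER_CUBIC))
rep([.590,-.012,.213],-20.5)
E
```

```text
t: 6.85
tool_pos: [0.5912, -0.0126, 0.2146]
orientation: [0.0, 0.985, -0.173, 0.001]
force: [-0.1, 0.3, 1.0]
finger_gap: 0.0847
t 6.9 pos [ 0.5908 -0.0127  0.2139] xang -19.9 z [ 0.001 -0.001 -1.   ] j [ 0.33  0.34 -0.45  1.75  0.16  1.09 -2.1 ] F [-0.9 -0.5 -0.6] T [-0.05  0.03  0.02] gap 0.0849
tool delta (fullscale) [-0.05 -0.02  0.05]
dr total (fullscale) [ 0.    -0.001  0.007]
```

View pics/side2.png

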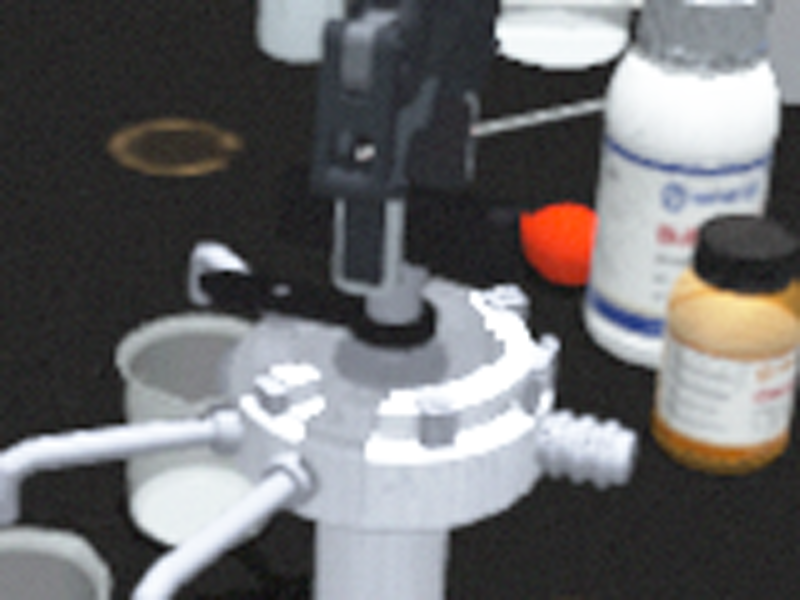

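The near finger stands in front of the bar at about zoom (365, 240), in line with the stem. Closing now.

```bash
python3 -m handwheel '{"delta_pos":[[0,0,0],[0,0,0],[0,0,0],[0,0,0],[0,0,0],[0,0,0],[0,0,0],[0,0,0]],"dr":[[0,0,0],[0,0,0],[0,0,0],[0,0,0],[0,0,0],[0,0,0],[0,0,0],[0,0,0]],"fingers":[0,0,0,0,0,0,0,0]}'
python3 -c "
from h import *
rep([.590,-.012,.213],-20.5)"
```

```text
t: 7.9
tool_pos: [0.5915, -0.0136, 0.2157]
orientation: [0.001, 0.985, -0.173, 0.002]
force: [-0.9, -0.0, -0.4]
finger_gap: 0.0172
t 7.9 pos [ 0.5915 -0.0136  0.2157] xang -20.0 z [ 0.003 -0.002 -1.   ] j [ 0.33  0.33 -0.45  1.75  0.16  1.09 -2.1 ] F [-0.9 -0.  -0.4] T [-0.03  0.11  0.05] gap 0.0172
tool delta (fullscale) [-0.1  -0.05  0.14]
dr total (fullscale) [ 0.    -0.002  0.006]
```

Gripped: the gap matches the 18 mm bar. Lifting about 19 mm.

```bash
python3 -m handwheel '{"delta_pos":[[0,0,-0.35],[0,0,-0.35],[0,0,-0.25],[0,0,0]],"dr":[[0,0,0],[0,0,0],[0,0,0],[0,0,0]],"fingers":[0,0,0,0]}'
python3 -c "
from h import *
rep([.591,-.013,.235],54.5)"
```

```text
t: 8.4
tool_pos: [0.5912, -0.0136, 0.2314]
orientation: [-0.0, 0.985, -0.173, 0.001]
force: [3.7, -0.5, -9.9]
finger_gap: 0.0175
t 8.4 pos [ 0.5912 -0.0136  0.2314] xang -19.9 z [ 0.003 -0.    -1.   ] j [ 0.33  0.32 -0.45  1.74  0.15  1.12 -2.09] F [ 3.7 -0.5 -9.9] T [ 0.   -0.95 -0.03] gap 0.0175
tool delta (fullscale) [-0.02 -0.03 -0.18]
dr total (fullscale) [ 0.001 -0.002 -0.827]
```

```bash
python3 -m handwheel '{"delta_pos":[[0,0,-0.25],[0,0,0],[0,0,0],[0,0,0]],"dr":[[0,0,0],[0,0,-0.1],[0,0,-0.1],[0,0,-0.1]],"fingers":[0,0,0,0]}'
python3 -c "
from h import *
rep([.591,-.013,.235],54.5)"
```

```text
t: 8.9
tool_pos: [0.5912, -0.0123, 0.2355]
orientation: [-0.001, 0.998, 0.069, 0.001]
force: [3.9, 0.7, -10.5]
finger_gap: 0.0171
t 8.9 pos [ 0.5912 -0.0123  0.2355] xang 7.9 z [ 0.003  0.002 -1.   ] j [ 0.39  0.33 -0.53  1.73  0.18  1.13 -1.62] F [  3.9   0.7 -10.5] T [ 0.19 -0.94 -0.01] gap 0.0171
tool delta (fullscale) [-0.01  0.03  0.02]
dr total (fullscale) [-0.    -0.002 -0.517]
```

```bash
python3 -m handwheel '{"delta_pos":[[0,0,0],[0,0,0],[0,0,0],[0,0,0],[0,0,0],[0,0,0]],"dr":[[0,0,-0.1],[0,0,-0.1],[0,0,-0.1],[0,0,-0.1],[0,0,-0.08],[0,0,0]],"fingers":[0,0,0,0,0,0]}'
python3 - <<'E'
from h import *
import cv2
for c in ("side","top"):
    im=capture(c); cv2.imwrite(f"pics/{c}3.png",im[:,:,::-1])
rep([.591,-.013,.235],54.5)
E
```

```text
t: 9.65
tool_pos: [0.59, -0.0105, 0.2343]
orientation: [-0.002, 0.897, 0.443, 0.001]
force: [4.1, 1.5, -10.0]
finger_gap: 0.0174
t 9.75 pos [ 0.59   -0.0105  0.2344] xang 52.5 z [ 0.     0.005 -1.   ] j [ 0.49  0.35 -0.66  1.73  0.23  1.14 -0.88] F [ 3.5  0.7 -9.6] T [ 0.1  -0.9   0.06] gap 0.0168
tool delta (fullscale) [-0.07  0.11 -0.03]
dr total (fullscale) [-0.002 -0.003 -0.022]
```

View pics/side3.png

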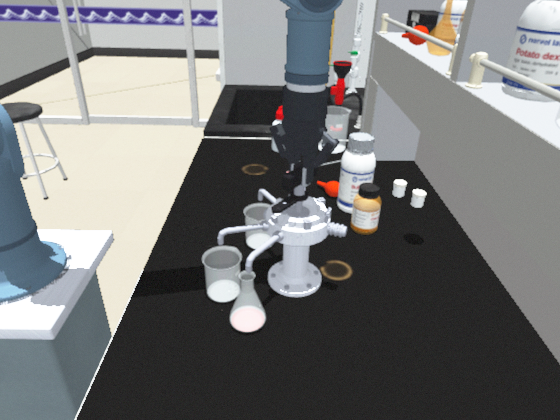

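View pics/top3.png

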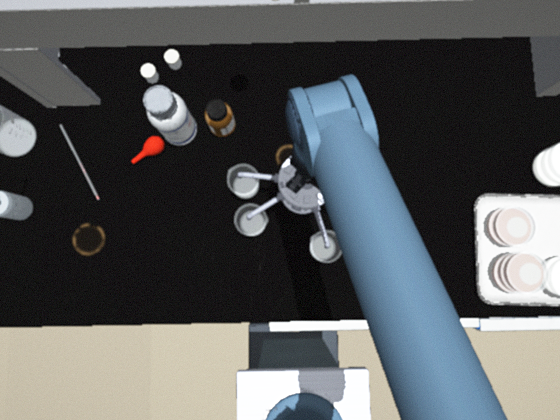

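```bash
python3 -m handwheel '{"delta_pos":[[0,0,0],[0,0,0]],"dr":[[0,0,-0.02],[0,0,0]],"fingers":[0,0]}'
python3 - <<'E'
from h import *
import cv2
im=capture("side"); cv2.imwrite("pics/side4.png",cv2.resize(im[160:280,220:380,::-1],None,fx=5,fy=5,interpolation=cv2.INTER_CUBIC))
rep([.591,-.013,.235],54.5)
E
```

```text
t: 10.0
tool_pos: [0.59, -0.0104, 0.2344]
orientation: [-0.002, 0.89, 0.457, 0.001]
force: [3.7, 1.4, -9.7]
finger_gap: 0.0177
t 10.05 pos [ 0.59   -0.0104  0.2344] xang 54.3 z [ 0.     0.005 -1.   ] j [ 0.5   0.35 -0.66  1.73  0.23  1.14 -0.85] F [  3.2   0.4 -10.9] T [ 0.11 -0.96  0.03] gap 0.0169
tool delta (fullscale) [-0.07  0.12 -0.03]
dr total (fullscale) [-0.002 -0.003 -0.002]
```

View pics/side4.png

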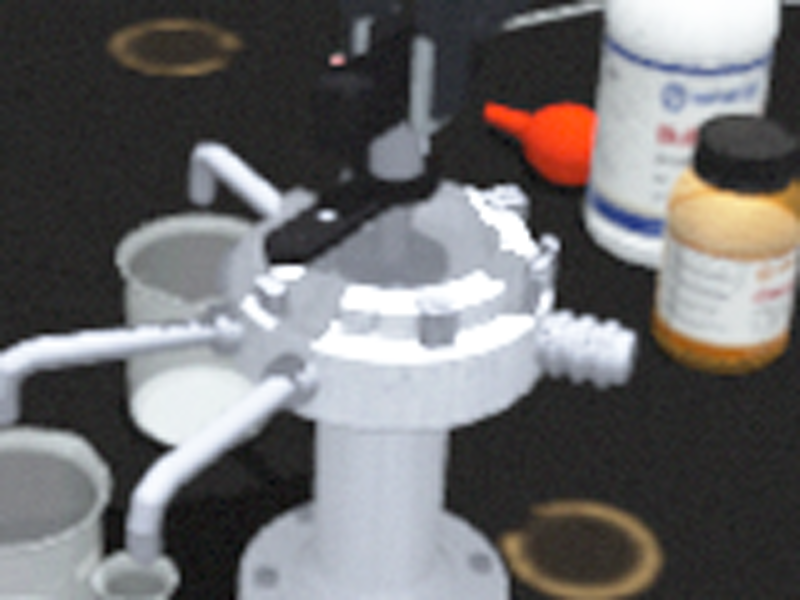

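```bash
python3 - <<'E'
from h import *
import cv2
im=cv2.imread("pics/side4.png"); k=get_calibration("side")
for a,col in ((49,(0,255,255)),(54.3,(0,255,0)),(60,(0,0,255))):
    c,s=np.cos(np.radians(a)),np.sin(np.radians(a))
    P=np.array([[-.08,-.01],[0,-.01],[0,.01],[-.08,.01]])
    X=np.c_[.590+P[:,0]*c-P[:,1]*s,-.012+P[:,0]*s+P[:,1]*c,np.full(4,.203)]
    p=(k["K"]@((k["R"]@X.T).T+k["t"]).T).T; p=p[:,:2]/p[:,2:]
    cv2.polylines(im,[((p-[220,160]+.5)*5).astype(np.int32).reshape(-1,1,2)],True,col,1)
cv2.imwrite("pics/ovC.png",im)
E
```

```text
(no output)
```

View pics/ovC.png

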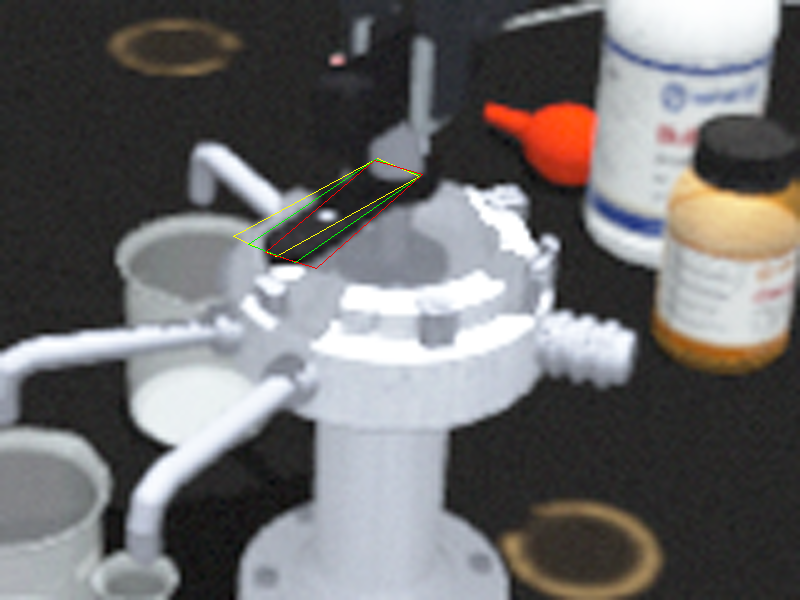

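The pointer's direction matches the target within about 2°. I'll lower it with the grip held.

```bash
python3 -m handwheel '{"delta_pos":[[0,0,0.2],[0,0,0.2],[0,0,0.2],[0,0,0]],"dr":[[0,0,0],[0,0,0],[0,0,0],[0,0,0]],"fingers":[0,0,0,0]}'
python3 -c "
from h import *
rep([.591,-.013,.2157],54.3)"
```

```text
t: 10.55
tool_pos: [0.59, -0.0104, 0.2223]
orientation: [-0.002, 0.89, 0.456, 0.001]
force: [3.5, -0.2, -7.7]
finger_gap: 0.0175
t 10.55 pos [ 0.59   -0.0104  0.2223] xang 54.3 z [ 0.     0.004 -1.   ] j [ 0.49  0.36 -0.66  1.74  0.24  1.12 -0.86] F [ 3.5 -0.2 -7.7] T [ 0.09 -0.74  0.05] gap 0.0175
tool delta (fullscale) [-0.08  0.12  0.33]
dr total (fullscale) [-0.001 -0.002  0.   ]
```

It is raised about 7 mm and the spring still pulls as expected, so the tooth has entered the notch. Lowering the rest, then opening.

```bash
python3 -m handwheel '{"delta_pos":[[0,0,0.2],[0,0,0.12],[0,0,0],[0,0,0]],"dr":[[0,0,0],[0,0,0],[0,0,0],[0,0,0]],"fingers":[0,0,0,0]}'
python3 -c "
from h import *
rep([.591,-.013,.2157],54.3)"
```

```text
t: 11.05
tool_pos: [0.5901, -0.0103, 0.2165]
orientation: [-0.002, 0.89, 0.456, 0.001]
force: [2.2, -0.0, -6.6]
finger_gap: 0.017
t 11.05 pos [ 0.5901 -0.0103  0.2165] xang 54.3 z [ 0.     0.004 -1.   ] j [ 0.49  0.37 -0.66  1.74  0.24  1.11 -0.87] F [ 2.2 -0.  -6.6] T [ 0.09 -0.58  0.02] gap 0.017
tool delta (fullscale) [-0.08  0.11  0.04]
dr total (fullscale) [-0.001 -0.002 -0.   ]
```

Now release and retract straight up.

```bash
python3 -m handwheel '{"delta_pos":[[0,0,0],[0,0,0],[0,0,0],[0,0,0],[0,0,0],[0,0,0],[0,0,0]],"dr":[[0,0,0],[0,0,0],[0,0,0],[0,0,0],[0,0,0],[0,0,0],[0,0,0]],"fingers":[85,85,85,85,85,85,85]}'
python3 -m handwheel '{"delta_pos":[[0,0,-0.5],[0,0,-0.8],[0,0,-1],[0,0,-1],[0,0,-1],[0,0,-1],[0,0,-1],[0,0,0]],"dr":[[0,0,0],[0,0,0],[0,0,0],[0,0,0],[0,0,0],[0,0,0],[0,0,0],[0,0,0]],"fingers":[85,85,85,85,85,85,85,85]}'
python3 - <<'E'
from h import *
import cv2
im=capture("side"); cv2.imwrite("pics/side5.png",im[:,:,::-1]); k=get_calibration("side")
z=cv2.resize(im[160:280,220:380,::-1],None,fx=5,fy=5,interpolation=cv2.INTER_CUBIC)
a=54.3;c,s=np.cos(np.radians(a)),np.sin(np.radians(a))
for l,w,zz,col in ((.045,.009,.236,(0,255,0)),(.045,.009,.208,(0,255,255)),(.08,.01,.184,(255,0,255))):
    P=np.array([[-l,-w],[min(l,.045),-w],[min(l,.045),w],[-l,w]])
    X=np.c_[.590+P[:,0]*c-P[:,1]*s,-.012+P[:,0]*s+P[:,1]*c,np.full(4,zz)]
    p=(k["K"]@((k["R"]@X.T).T+k["t"]).T).T; p=p[:,:2]/p[:,2:]
    cv2.polylines(z,[((p-[220,160]+.5)*5).astype(np.int32).reshape(-1,1,2)],True,col,1)
cv2.imwrite("pics/ovD.png",z)
for q in ("bar_centre","pointer_reach","conical_flask_centre","beaker_a_centre"):
    print(q,[(np.round(d["point"],3).tolist(),round(d["conf"],2)) for d in landmark_of("side",q)][:4])
rep()
E
```

```text
t: 11.92
tool_pos: [0.5915, -0.01, 0.2212]
orientation: [-0.0, 0.89, 0.456, 0.002]
force: [0.8, -0.3, -0.2]
finger_gap: 0.0854
t: 12.92
tool_pos: [0.5925, -0.0092, 0.3604]
orientation: [0.002, 0.89, 0.457, 0.006]
force: [0.0, -0.1, 0.4]
finger_gap: 0.0851
bar_centre [([0.587, -0.016, 0.222], 0.68), ([0.512, 0.114, 0.045], 0.67), ([0.501, -0.129, 0.116], 0.22)]
pointer_reach []
conical_flask_centre [([0.498, -0.136, 0.056], 0.66)]
beaker_a_centre [([0.51, 0.114, 0.044], 0.75)]
t 13.18 pos [ 0.5905 -0.0099  0.3559] xang 54.3 z [ 0.005  0.002 -1.   ] j [ 0.52  0.26 -0.68  1.58  0.16  1.36 -0.8 ] F [-0.6 -0.3 -1.3] T [-0.03 -0.01  0.  ] gap 0.0853
```

View pics/ovD.png

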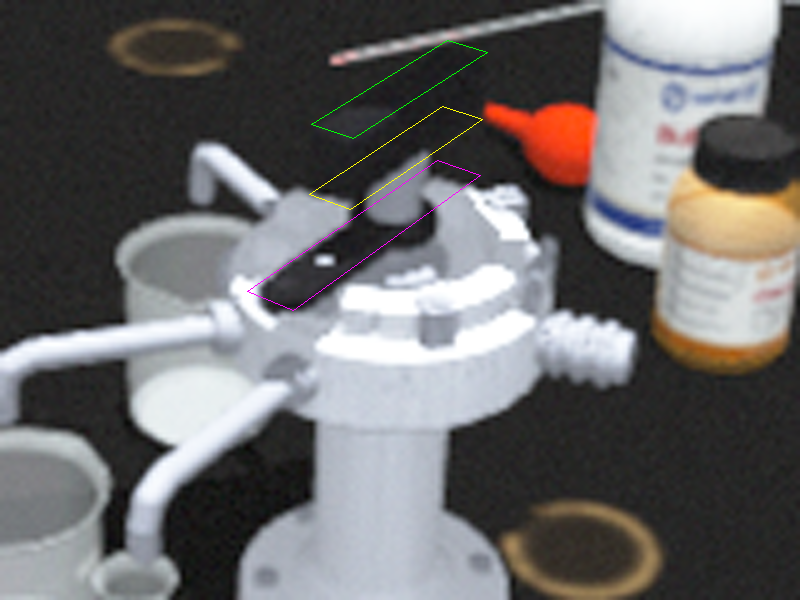

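View pics/side5.png

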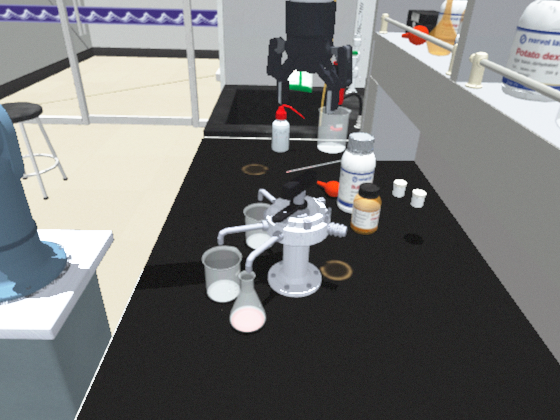

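The pointer plate sits on the overlay for "down, 54.3°", with its nose at zoom (275, 295) facing the flask's spout. The flask is at pixel (248, 305) and the beakers stand where they began. The gripper is well clear above.

```bash
python3 -c "
from station import *
print(hand_in())"
```

```text
the job is handed in; nothing more can be done
None
```

I lifted the knob about 19 mm and turned it about 74° anticlockwise to the notch at +1.326 rad, the spout with the conical flask under it. I then lowered it into the notch, opened the jaws and moved the gripper about 14 cm up. I handed in at about 13 s; no verdict was reported.

**Knob:**
- **Seating:** On the way down the wrist force followed the spring, from 7.7 N at about 7 mm raised to 6.6 N at about 1 mm. That means the tooth went into the notch and did not rest on the rim. After release the bar centre was found at z = 0.222, its height when fully down.
- **Direction:** The pointer plate in the side picture lies on the overlay drawn for down and facing the flask, within a few degrees.

**Glassware:** After the move the flask was at (0.498, -0.136), against (0.499, -0.138) at the start. The one beaker the network reported was within 2 mm. I checked the other two only by eye, and they look unmoved.

**Checks that failed or disagreed:**
- The network's bar centre (y about -0.016) was about 4 mm off from my overlay fit and the centred grasp (y about -0.012). I used the fit.
- The network never found `pointer_reach`, so its distance to the flask was not measured directly.
- I took no top picture after the release, so the final check rests on the side camera alone.

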